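# Gap the gel plate and hold it down

### The job

Take the orange spacer out of the white rack and slide it, upright and all the way down to the stand's floor, into the one gap between the white gel plate and the three aluminium stop blocks that is wide enough for it (do not force it into the narrower ones), and let go of it. Then press the gel plate down on its sprung bed until it lies level and flush with the stand's blue rim, and finish while still holding it pressed down there, clear of the spacer, rim and stop blocks. Leave the grey spacer, bottles, jar, beaker, dish and book alone.

Things in the scene. Friction and masses are not known exactly. Their poses are not given: they have to be found in the camera images.
- stand: Gel casting stand, fixed: dark steel base 175 (x) x 190 (y) x 12 mm, blue rim on three sides (+x and both y sides), its top 38 mm above the bench; the -x side carries the stop blocks, their origins 65 mm to -x of this one at y = -50, 0, 50 mm. Floor 12 mm above the bench. Origin: centre of the underside; the plate's place is centred 21 mm to +x.
- bed (a joint): Sprung rubber bed 80 x 120 mm under the plate: how far it is pressed down, m. 0 = up (plate 7 mm proud of the rim), 0.007 = at its stop, plate flush with the rim. A push of about 3 N on the plate starts it moving, about 9 N holds it at the stop; it springs back up when let go.
- plate: White ceramic gel plate with a thin blue border line, 100 (x) x 150 (y) x 14 mm, about 0.45 kg, lying loose on the bed inside the rim with 1 to 1.5 mm play there; its top is 45 mm above the bench at the start, 38 mm when flush. Origin: centre of its underside; axes parallel to the stand's.
- stop_short: Aluminium stop block fixed on the stand's floor, 20 mm deep (x), 44 wide (y), 26 tall, top level with the rim. Origin: middle of its lower edge on the robot's side; it extends 20 mm to +x, then a gap of about 16 mm to the plate (plate up to 1 mm off). Axes as the stand's. The only gap wide enough: its middle lies 28 mm in +x from this origin. The three blocks swap places along y.
- stop_mid: Aluminium stop block fixed on the stand's floor, 28 mm deep (x), 44 wide (y), 26 tall, top level with the rim. Origin: middle of its lower edge on the robot's side; it extends 28 mm to +x, then a gap of about 8 mm to the plate (plate up to 1 mm off). Axes as the stand's. Too narrow for the spacer. The three blocks swap places along y.
- stop_long: Aluminium stop block fixed on the stand's floor, 32 mm deep (x), 44 wide (y), 26 tall, top level with the rim. Origin: middle of its lower edge on the robot's side; it extends 32 mm to +x, then a gap of about 4 mm to the plate (plate up to 1 mm off). Axes as the stand's. Too narrow for the spacer. The three blocks swap places along y.
- spacer: Orange plastic spacer slab, 12 (x, thickness) x 32 (y, width) x 80 mm tall, about 45 g, standing in a slot of the rack on the slot's floor, 8 mm above the bench. Origin: centre of its underside; z up. It goes into the gap the same way up, thickness along the stand's x; its upper 47 mm then stand above the raised plate.
- rack: White plastic spacer rack, fixed to the bench, 60 (x) x 150 (y) x 32 mm, with two slots 16 x 36 mm, 24 mm deep, 37.5 mm either side of its middle along y; one holds the orange spacer, the other the grey one. Origin: centre of its underside.
- thin_spacer: Grey plastic spacer, 8 x 32 x 80 mm, standing in the other slot of the rack; not to be used. Origin: centre of its underside.
- reagent: Amber reagent bottle, 60 mm across, 150 mm tall; bystander. Origin: centre of underside.
- clear_bottle: White bottle with a blue cap, 56 mm across, 130 mm tall; bystander. Origin: centre of underside.
- green_jar: Green glass jar with a steel cap, 90 mm across, 130 mm tall; bystander. Origin: centre of underside.
- beaker: Glass beaker, 72 mm across, 90 mm tall; bystander. Origin: centre of underside.
- dish: Closed clear culture dish, 90 mm across, 16 mm tall; bystander. Origin: centre of underside.
- book: Blue laboratory book lying flat, 154 x 214 x 32 mm; bystander. Origin: centre of underside.
Things that resemble listed ones, but are neither listed nor needed, are in the scene too. Of the things like the spacer, leave any that is purple; of the rest the smaller one is meant. Of the things shaped like the plate, the white one is meant.

How it is judged:
By the outcome, as a careful person would: the job done as asked, in the order asked, and still so for the second after the job is handed in, while the arm keeps its last pose, push and grip.
It also fails if it takes over 42 s, if anything falls off the work surface, if the arm or the gripper's body presses on something with over 40 N, if the wrist force passes 120 N, or if a joint passes its speed limit or range.

### The arm

A 7-joint arm with a two-finger parallel gripper is mounted at the origin on the work surface. World frame = base frame: x ahead of the robot, y to its left, z up, the work surface at z = 0. Lengths are in m, angles in rad, forces in N, time in s.
With the tool pointing down it reaches from about 0.4 to 0.875 m from the base axis. Payload 4.4 kg.
Tool frame: the origin (TCP) lies at the very end of the fingers, on their centre line; the grasp point (between the pads) lies 19 mm behind it; z points along the fingers, y is the line along which they close (so a half turn about z gives the same grasp; the last joint's range is limited). The gripper opens to 85 mm and grips with 20 to 120 N. Pads are 22 mm wide; open, the fingers measure 114 mm over their backs; the gripper's body (76 mm by 85 mm) begins 54 mm behind the grasp point. The pads swing forward as they close: fully open they stand 13 mm farther back than shut.
Start: joints at [1.097, 0.628, 0.038, 1.517, -0.027, 0.996, -0.02], TCP at [0.258, -0.597, 0.231] pointing down, gripper open.
Joint ranges: [-3.06, 3.06], [-0.37, 2.12], [-1.25, 1.32], [0.18, 2.47], [-1.1, 4.24], [0.23, 1.98], [-2.94, 2.94]. Speed limits (rad/s): [2.57, 2.57, 3.14, 3.14, 3.14, 3.14, 3.14].

### API

Orientations are given as a unit quaternion [x, y, z, w].
In Python, from workcell import manip, grab_frame, nets gives the robot as it stands.
- The arm moves only by the shell command python3 -m pendant 'ROWS' [FORCE]. ROWS is JSON, a list of rows, each a list of 7 numbers: the shift along the tool's x, y, z in units of 25 mm (1.0 is 25 mm), then the turn, a rotation vector about the tool's x, y, z in units of 6 degrees (1.0 is 6 degrees), then the closure, from -1 (fully open) to 1 (shut). A call has 1 to 20 rows; each row is the pose to reach, as a shift and turn from the pose commanded when the call began, along the tool's axes at that moment; what a row does not reach only later rows make up. A row lasts 1/10 s, in which the tool goes at most 50 mm and 8.59 degrees, less where a joint would pass 70% of its speed; a pose out of reach is approached as far as the arm can. A call with a gripper value outside its range is refused whole. The fingers move at their own pace and stop on an object; FORCE is the grip in N (left out, the last holds). Time passes only in rows, so rows that repeat a pose let the fingers close. It gives the time, the measured TCP pose, the force, the opening and the grip force at its end, in the units of the state.
- manip.get_obs(): the state, without advancing time (a new reading comes with each control period).
- grab_frame(name): name is "scene" or "top" or "wrist"; returns a dict with "color" (480x640x3 uint8, red, green, blue), "fx", "fy", "cx", "cy" (pixels), "rvec" (rotation vector, rad) and "tvec" (3), from world to camera coordinates, as OpenCV has them; the wrist camera has in their place "T_tool_cam" (4x4, takes a point from camera to tool coordinates, whose origin is the TCP and whose axes are the flange's). Camera axes: x right, y down, z forward; pixel columns grow to the right and rows downward; lengths in m; the calibration is good to about 2 mm. The wrist camera is an equidistant fisheye: a pixel r from the principal point sees the ray r / f radians off the axis. A picture is of the moment at which its call begins: read the wrist's pose just before it. There is no depth.
- manip.job_done(): hands the job in; it is judged then, once.
Trained networks look in the newest picture that a camera, given by its name, has taken for a name from the list of things; names that differ only in an ending like _2 or _b are one class to them, and where a whole thing is asked for, a point or a joint stands for the part that bears it (a point fixed in the world has none). Each returns a list of dicts, best first, with "confidence" (0 to 1); they miss things now and then, are a little off and sometimes report something else, mostly with a low value. They report only what shows in the picture. A call takes as long as a camera call. They do not tell look-alikes from the thing itself.
- nets.look_for(camera, thing): "at" ([x, y, z] in m, in world coordinates, good to about 4 mm: the middle of the surface that is visible of it).
- nets.tip_of(camera, thing): "at" ([x, y, z] in m, in world coordinates, good to about 4 mm: a listed point, or the origin of a listed thing).
The state is a dict: "time_s": time; "joint_positions": joint angles; "dq": joint speeds; "tau": joint torques, N m; "eef_pos": TCP position; "orientation": TCP orientation; "force": force on the tool from outside, world axes, zero at the start; "wrist_torque": the same for the moment, N m; "width": opening from 0.0 (shut) to 1.0 (fully open); "gripper_force": force on a finger pad.
Only numpy, scipy, OpenCV 4.12 (cv2) and the standard library are available. Lean on these libraries where they do the work, as an engineer would, in place of code of your own. Each camera call takes 0.05 s, during which the arm holds its last target. There are 200 camera calls.

## Working session

There is one attempt and no reset: what is moved stays moved. The work goes in short steps, Python scripts to look and compute and a shell command to move; the robot and the scene stay as the last step left them, time stands still between calls to the robot, and variables do not carry over. Pictures are saved under pics/ and viewed, at most 10 in all, crops included, and the job is handed in when it is done.

```bash
mkdir -p pics; python3 - <<'E'
from workcell import manip, grab_frame, nets
import cv2
o=manip.get_obs();print(o['time_s'],o['eef_pos'],o['orientation'],o['width'],o['force'])
for c in ['scene','top']:
    f=grab_frame(c);cv2.imwrite(f'pics/{c}0.png',f['color'][:,:,::-1])
    for t in ['stand','plate','stop_short','stop_mid','stop_long','spacer','rack','thin_spacer']:
        print(c,t,[( [round(v,3) for v in d['at']],round(d['confidence'],2)) for d in nets.tip_of(c,t)[:4]])
E
```

```text
0.0 [ 0.25756027 -0.59612937  0.23039512] [ 9.79287686e-01  2.02471601e-01 -2.06432892e-04 -9.14364224e-04] 1.0041282444353137 [-0.58031841 -0.34276243  0.60686122]
scene stand []
scene plate [([0.329, -0.113, -0.0], 0.88), ([0.56, 0.043, 0.031], 0.78)]
scene stop_short [([0.469, -0.008, 0.011], 0.52)]
scene stop_mid [([0.47, 0.088, 0.014], 0.62)]
scene stop_long [([0.472, 0.038, 0.01], 0.63)]
scene spacer [([0.517, -0.292, 0.007], 0.86), ([0.477, -0.388, 0.003], 0.75), ([0.607, -0.359, 0.001], 0.69), ([0.559, 0.042, 0.03], 0.3)]
scene rack [([0.505, -0.254, -0.001], 0.97)]
scene thin_spacer [([0.498, -0.219, 0.01], 0.73)]
top stand [([0.537, 0.04, -0.002], 0.95)]
top plate [([0.561, 0.039, 0.032], 0.89), ([0.329, -0.107, -0.002], 0.81)]
top stop_short [([0.476, -0.012, 0.007], 0.5)]
top stop_mid [([0.473, 0.093, 0.013], 0.62)]
top stop_long [([0.472, 0.04, 0.008], 0.46)]
top spacer [([0.605, -0.36, 0.003], 0.66), ([0.481, -0.383, 0.002], 0.49), ([0.522, -0.292, 0.009], 0.4)]
top rack [([0.505, -0.253, -0.004], 0.75), ([0.519, -0.293, 0.008], 0.47)]
top thin_spacer [([0.498, -0.221, 0.007], 0.42)]
```

View pics/scene0.png

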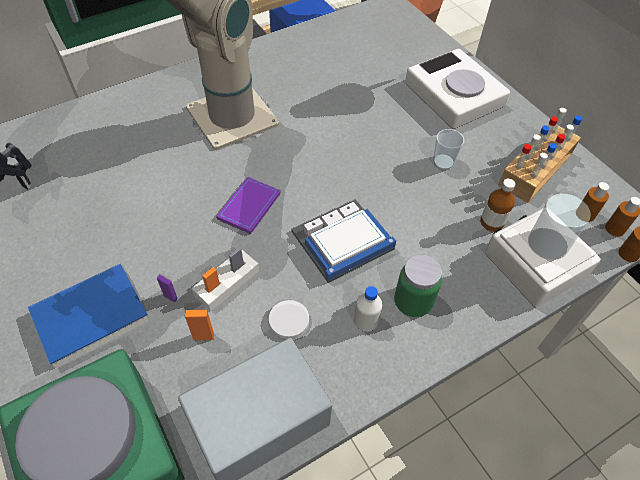

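View pics/top0.png

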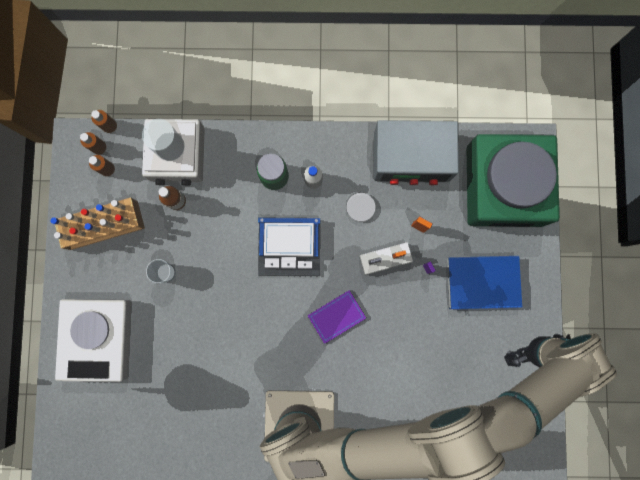

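```bash
python3 - <<'E'
import cv2,numpy as np
s=cv2.imread('pics/scene0.png');t=cv2.imread('pics/top0.png')
r=lambda im,x,y,w,h:cv2.resize(im[y:y+h,x:x+w],(400,300),interpolation=cv2.INTER_CUBIC)
cv2.imwrite('pics/crop0.png',np.vstack([np.hstack([r(s,150,235,120,90),r(s,290,195,104,78)]),np.hstack([r(t,355,205,100,75),r(t,240,210,100,75)])]))
E
```

```text
(no output)
```

View pics/crop0.png

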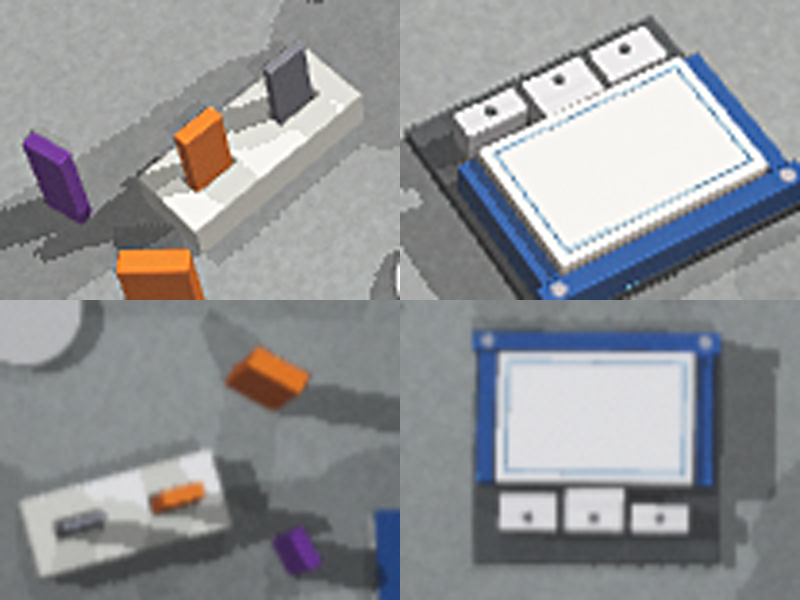

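Candidates for the spacer (scene pixels): orange in rack (210,279), larger free-standing orange (200,325), purple (167,288). The one in the rack is meant: smaller, orange, and in the slot; the crop confirms it. The plate is the white one at (348,238), not the purple one at (249,205). In the top crop the short block is the right-hand one (top pixel 305,264; y≈-0.01), because it shows the widest gap.

```bash
cat > h.py <<'E'
import sys,numpy as np
from workcell import manip, grab_frame, nets
from scipy.spatial.transform import Rotation as R
def go(x,y,z,yaw):  # tool y axis at world angle yaw (deg), tool down
    o=manip.get_obs();r=R.from_quat(o['orientation'])
    a=np.radians(yaw);ty=np.array([np.cos(a),np.sin(a),0]);tz=np.array([0,0,-1.])
    t=R.from_matrix(np.c_[np.cross(ty,tz),ty,tz])
    s=r.inv().apply(np.array([x,y,z])-o['eef_pos'])/.025
    print('row',s.round(2),np.degrees((r.inv()*t).as_rotvec()/6).round(2),'t',round(o['time_s'],2),'at',np.round(o['eef_pos'],4),'F',np.round(o['force'],1))
if __name__=='__main__': go(*map(float,sys.argv[1:]))
E
python3 h.py .52 -.292 .19 14.7
```

```text
row [14.46 -7.03  1.65] [  0.     0.   -13.56] t 0.9 at [ 0.2578 -0.5967  0.2313] F [-0.1 -0.2 -0.1]
```

```bash
python3 -m pendant '[[14.4,-7,1.6,0,0,-13.5,-1],[14.4,-7,1.6,0,0,-13.5,-1],[14.4,-7,1.6,0,0,-13.5,-1],[14.4,-7,1.6,0,0,-13.5,-1],[14.4,-7,1.6,0,0,-13.5,-1],[14.4,-7,1.6,0,0,-13.5,-1],[14.4,-7,1.6,0,0,-13.5,-1],[14.4,-7,1.6,0,0,-13.5,-1],[14.4,-7,1.6,0,0,-13.5,-1],[14.4,-7,1.6,0,0,-13.5,-1],[14.4,-7,1.6,0,0,-13.5,-1],[14.4,-7,1.6,0,0,-13.5,-1],[14.4,-7,1.6,0,0,-13.5,-1]]' 40
python3 - <<'E'
from h import *
import cv2
o=manip.get_obs();f=grab_frame('wrist');cv2.imwrite('pics/w1.png',f['color'][:,:,::-1])
print(f['fx'],f['cx'],f['cy'],np.round(f['T_tool_cam'],3).tolist())
np.save('T.npy',f['T_tool_cam'])
for t in ['spacer','thin_spacer','rack']:
    print(t,[(np.round(d['at'],4),round(d['confidence'],2)) for d in nets.tip_of('wrist',t)[:3]])
print([(np.round(d['at'],4),round(d['confidence'],2)) for d in nets.look_for('wrist','spacer')[:3]])
go(.52,-.292,.053,14.7)
E
```

```text
time_s: 2.2
eef_pos: [0.5186, -0.2938, 0.1914]
orientation: [0.614, 0.789, -0.0, 0.0]
force: [-0.2, -0.1, -0.4]
width: 1.0
gripper_force: 0.0
371.64829954431775 324.93070390808646 240.63583016371308 [[0.0, -0.945, -0.328, 0.085], [1.0, 0.0, 0.0, -0.002], [-0.0, -0.328, 0.945, -0.144], [0.0, 0.0, 0.0, 1.0]]
spacer [(array([ 0.6053, -0.3586, -0.0018]), 0.8), (array([ 0.5142, -0.2902,  0.0141]), 0.77), (array([ 0.4788, -0.3895, -0.002 ]), 0.55)]
thin_spacer [(array([ 0.4953, -0.2237,  0.0084]), 0.87), (array([ 0.6659, -0.1792, -0.0029]), 0.66)]
rack [(array([ 5.046e-01, -2.564e-01,  1.000e-04]), 0.58)]
[(array([ 0.4807, -0.3824,  0.0563]), 0.91), (array([ 0.6007, -0.3529,  0.0713]), 0.85), (array([ 0.4924, -0.222 ,  0.0886]), 0.6)]
row [0.04 0.06 5.54] [ 0.    0.   -0.06] t 2.45 at [ 0.5188 -0.2934  0.1914] F [-0.4 -0.2  0.2]
```

View pics/w1.png

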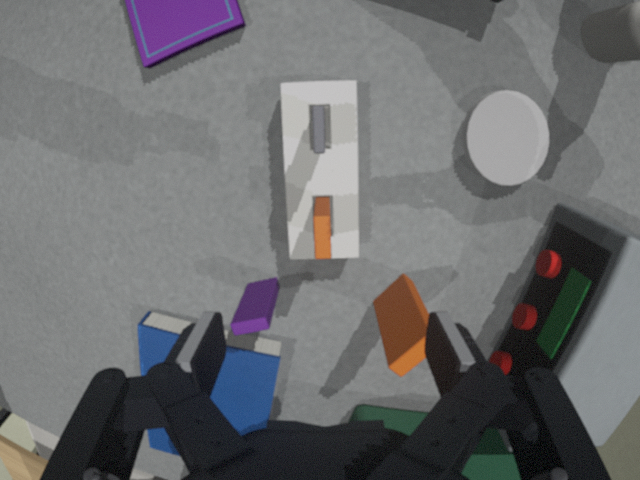

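```bash
cat > fit.py <<'E'
from h import *
import cv2
from scipy.optimize import minimize
def proj(P,o,f):
    T=f['T_tool_cam'];p=R.from_quat(o['orientation']).inv().apply(P-o['eef_pos'])
    c=(p-T[:3,3])@T[:3,:3];th=np.arctan2(np.hypot(c[:,0],c[:,1]),c[:,2]);n=c[:,:2]/np.hypot(c[:,0],c[:,1])[:,None]
    return n*th[:,None]*f['fx']+[f['cx'],f['cy']]
def box(x,y,yaw,dx,dy,z0,z1):
    g=np.array([[a,b,c] for a in(-dx/2,dx/2) for b in(-dy/2,dy/2) for c in(z0,z1)])
    return R.from_euler('z',yaw,degrees=True).apply(g)+[x,y,0]
def fit(mask,p0,dims,o,f):
    def cost(p):
        m=np.zeros(mask.shape,np.uint8)
        cv2.fillConvexPoly(m,cv2.convexHull((proj(box(*p,*dims),o,f)*16).astype(np.int32)),1,shift=4)
        return -(m&mask).sum()/max(1,(m|mask).sum())
    S=np.vstack([p0]+[np.array(p0)+d for d in([.006,0,0],[0,.006,0],[0,0,4])])
    r=minimize(cost,p0,method='Nelder-Mead',options=dict(initial_simplex=S,xatol=1e-5,fatol=1e-5))
    return r.x,-r.fun
def orange(f):
    h=cv2.cvtColor(f['color'],cv2.COLOR_RGB2HSV)
    return ((h[...,0]>5)&(h[...,0]<18)&(h[...,1]>150)&(h[...,2]>60)).astype(np.uint8)
E
python3 - <<'E'
from fit import *
o=manip.get_obs();f=grab_frame('wrist');m=orange(f)
n,l,s,_=cv2.connectedComponentsWithStats(m)
i=l[230,322];m=(l==i).astype(np.uint8);print(s[i])
p,v=fit(m,[.518,-.292,14.7],(.012,.032,.032,.088),o,f);print(p.round(4),v)
h=f['color'].astype(int);
go(p[0],p[1],.053,p[2])
E
```

```text
[314 213  16  46 638]
[ 0.528 -0.282 10.7  ] -0.0
row [0.35 0.47 5.54] [0.   0.   0.61] t 2.5 at [ 0.5189 -0.2934  0.1914] F [-0.  -0.1  0.3]fit.py:15: RuntimeWarning: overflow encountered in scalar negative
  return -(m&mask).sum()/max(1,(m|mask).sum())
```

```bash
sed -i 's/return -(m&mask).sum()\/max/return -float((m\&mask).sum())\/max/; s/h\[...,0\]>5/h[...,0]>3/; s/>60/>30/' fit.py
python3 - <<'E'
from fit import *
o=manip.get_obs();f=grab_frame('wrist');m=orange(f);print(f['color'][205,322],f['color'][200,318])
n,l,s,_=cv2.connectedComponentsWithStats(m)
i=l[230,322];m=(l==i).astype(np.uint8);print(s[i])
for y in (8,14.7,20):
  p,v=fit(m,[.518,-.292,y],(.012,.032,.032,.088),o,f);print(p.round(4),v)
go(p[0],p[1],.053,p[2])
E
```

```text
[153  95  63] [154  99  67]
[314 213  16  46 636]
[ 0.5153 -0.295  11.305 ] 0.5829514207149404
[ 0.5153 -0.2945 15.6495] 0.585635359116022
[ 0.5157 -0.299  14.7489] 0.5888888888888889
row [-0.19 -0.18  5.53] [ 0.    0.   -0.07] t 2.55 at [ 0.5189 -0.2934  0.1914] F [-0.2 -0.3  0.4]
```

```bash
sed -i 's/>150/>100/' fit.py
python3 - <<'E'
from fit import *
o=manip.get_obs();f=grab_frame('wrist');m=orange(f)
n,l,s,_=cv2.connectedComponentsWithStats(m)
i=l[230,322];m=(l==i).astype(np.uint8);print(s[i])
for y in (8,14.7,20):
  p,v=fit(m,[.518,-.292,y],(.012,.032,.032,.088),o,f);print(p.round(4),v)
go(p[0],p[1],.053,p[2])
E
```

```text
[313 198  18  62 972]
[ 0.5145 -0.2933 13.7614] 0.9041860465116279
[ 0.5152 -0.2936 14.7825] 0.9025069637883009
[ 0.5149 -0.2932 15.2947] 0.8950276243093923
row [ 0.04 -0.15  5.53] [ 0.    0.   -0.16] t 2.6 at [ 0.5189 -0.2933  0.1914] F [-0.7 -0.5 -0.4]
```

```bash
python3 -m pendant '[[0,-0.15,1.5,0,0,0,-1],[0,-0.15,3,0,0,0,-1],[0,-0.15,4.5,0,0,0,-1],[0,-0.15,5.5,0,0,0,-1],[0,-0.15,5.5,0,0,0,-1],[0,-0.15,5.5,0,0,0,0],[0,-0.15,5.5,0,0,0,1],[0,-0.15,5.5,0,0,0,1],[0,-0.15,5.5,0,0,0,1],[0,-0.15,5.5,0,0,0,1],[0,-0.15,5.5,0,0,0,1],[0,-0.15,5.5,0,0,0,1],[0,-0.15,5.5,0,0,0,1],[0,-0.15,5.5,0,0,0,1],[0,-0.15,5.5,0,0,0,1]]' 40
```

```text
time_s: 4.1
eef_pos: [0.5156, -0.2945, 0.0547]
orientation: [0.613, 0.79, -0.0, 0.001]
force: [-1.7, -0.4, 5.8]
width: 0.135
gripper_force: 41.8
```

```bash
python3 -m pendant '[[0,0,-1,0,0,0,1],[0,0,-2,0,0,0,1],[0,0,-3.5,0,0,0,1],[0,0,-5,0,0,0,1],[0,0,-5.5,0,0,0,1],[0,0,-5.5,0,0,0,1],[0,0,-5.5,0,0,0,1]]'
python3 h.py .500 -.012 .19 0
```

```text
time_s: 4.8
eef_pos: [0.5143, -0.294, 0.1901]
orientation: [0.613, 0.79, -0.0, -0.001]
force: [-0.3, -0.4, -0.8]
width: 0.132
gripper_force: 41.1
row [1.107e+01 2.240e+00 1.000e-02] [-0.02 -0.01  2.39] t 4.8 at [ 0.5143 -0.294   0.1901] F [-0.3 -0.4 -0.8]
```

```bash
python3 -m pendant '[[1.5,0.3,0,0,0,0.4,1],[3,0.6,0,0,0,0.8,1],[4.5,0.9,0,0,0,1.2,1],[6,1.2,0,0,0,1.6,1],[7.5,1.5,0,0,0,2,1],[9,1.8,0,0,0,2.4,1],[10.5,2.1,0,0,0,2.4,1],[11,2.2,0,0,0,2.4,1],[11,2.2,0,0,0,2.4,1],[11,2.2,0,0,0,2.4,1]]'
python3 - <<'E'
from fit import *
o=manip.get_obs();f=grab_frame('wrist');cv2.imwrite('pics/w2.png',f['color'][:,:,::-1])
np.savez('w2.npz',c=f['color'],p=o['eef_pos'],q=o['orientation'])
for t in ['stand','plate','stop_short','stop_mid','stop_long']:
    print(t,[(np.round(d['at'],4),round(d['confidence'],2)) for d in nets.tip_of('wrist',t)[:3]])
go(.5,-.012,.19,0)
E
```

```text
time_s: 5.8
eef_pos: [0.4997, -0.0156, 0.1902]
orientation: [0.708, 0.707, -0.001, -0.0]
force: [0.2, -0.9, -0.4]
width: 0.134
gripper_force: 41.0
stand [(array([ 0.7497, -0.0343,  0.0016]), 0.41)]
plate [(array([ 0.3267, -0.1096, -0.0051]), 0.84), (array([0.559 , 0.0413, 0.0336]), 0.72)]
stop_short [(array([ 0.4723, -0.0102,  0.0112]), 0.75), (array([ 0.7497, -0.0323,  0.0023]), 0.41)]
stop_mid [(array([0.4718, 0.0944, 0.0129]), 0.64)]
stop_long [(array([0.4756, 0.041 , 0.0109]), 0.89)]
row [ 0.14 -0.01  0.05] [-0.    0.   -0.03] t 6.1 at [ 0.5003 -0.0154  0.1912] F [ 0.5  0.2 -0.3]
```

View pics/w2.png

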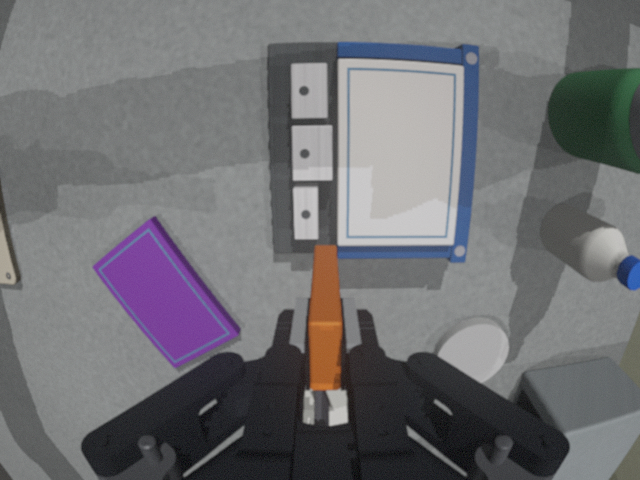

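```bash
python3 - <<'E'
import cv2
im=cv2.imread('pics/w2.png')[170:290,280:360]
cv2.imwrite('pics/w2c.png',cv2.resize(im,(400,600),interpolation=cv2.INTER_NEAREST))
g=cv2.cvtColor(cv2.imread('pics/w2.png'),cv2.COLOR_BGR2GRAY)
for r in(70,110,150,195,213,230):print(r,g[r,312:345].tolist())
for c in(300,306,312):print(c,g[180:192,c].tolist(),g[232:246,c].tolist())
E
```

```text
70 [171, 174, 172, 174, 172, 173, 172, 178, 174, 175, 174, 172, 173, 170, 151, 110, 82, 79, 77, 73, 68, 63, 57, 61, 68, 105, 146, 172, 182, 183, 184, 184, 186]
110 [171, 172, 168, 168, 172, 169, 174, 174, 174, 173, 169, 171, 172, 173, 157, 131, 90, 66, 69, 68, 67, 65, 62, 65, 70, 98, 144, 171, 186, 186, 186, 185, 186]
150 [172, 171, 171, 174, 170, 170, 166, 168, 169, 173, 176, 174, 175, 173, 171, 173, 172, 173, 172, 156, 121, 82, 74, 71, 77, 105, 137, 172, 184, 189, 185, 186, 188]
195 [195, 197, 197, 195, 187, 164, 115, 69, 68, 69, 69, 70, 69, 73, 74, 67, 70, 71, 77, 81, 79, 81, 84, 77, 90, 129, 168, 191, 201, 198, 200, 200, 199]
213 [195, 194, 194, 194, 188, 163, 123, 87, 83, 81, 83, 80, 82, 85, 84, 83, 76, 76, 70, 75, 76, 75, 79, 79, 92, 135, 176, 195, 198, 199, 200, 201, 200]
230 [192, 192, 193, 193, 188, 170, 129, 98, 92, 89, 90, 91, 91, 88, 94, 93, 89, 81, 75, 79, 78, 77, 76, 79, 92, 138, 177, 196, 200, 199, 200, 199, 197]
300 [147, 93, 77, 81, 88, 98, 127, 160, 181, 191, 196, 194] [189, 191, 187, 188, 189, 188, 177, 130, 87, 76, 78, 73, 75, 75]
306 [145, 92, 74, 85, 86, 97, 131, 160, 182, 186, 189, 188] [181, 183, 183, 183, 185, 185, 171, 131, 82, 69, 76, 76, 75, 79]
312 [140, 87, 75, 87, 87, 100, 130, 164, 186, 195, 196, 196] [191, 189, 192, 190, 191, 191, 176, 137, 88, 74, 78, 77, 77, 75]
```

View pics/w2c.png

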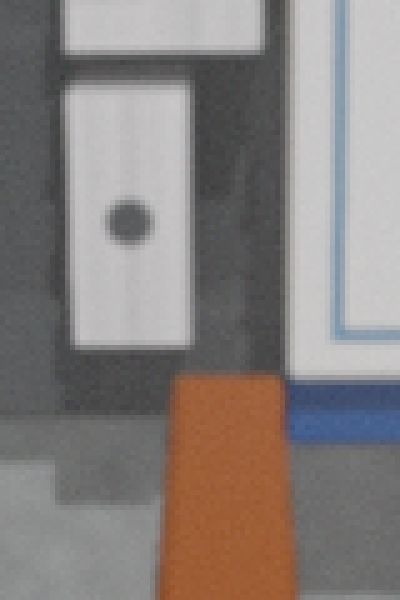

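```bash
cat >> fit.py <<'E'
def unproj(uv,z,o,f):
    uv=np.array(uv,float)-[f['cx'],f['cy']];r=np.hypot(*uv);th=r/f['fx'];T=f['T_tool_cam']
    d=np.r_[uv/r*np.sin(th),np.cos(th)];q=R.from_quat(o['orientation'])
    d=q.apply(T[:3,:3]@d);c=q.apply(T[:3,3])+o['eef_pos']
    return c+d*(z-c[2])/d[2]
E
python3 - <<'E'
from fit import *
w=np.load('w2.npz');f=dict(fx=371.648,cx=324.931,cy=240.636,T_tool_cam=np.load('T.npy'));o=dict(eef_pos=w['p'],orientation=w['q'])
print(o['eef_pos'])
for n,u,z in [('blk',(317.6,195),.038),('blk',(317.8,230),.038),('mid',(327,70),.038),('long',(332,150),.038),('y+',(306,186.4),.038),('y-',(306,239),.038),('pl',(337.2,70),.045),('pl',(337.2,150),.045),('pl',(336.9,195),.045),('pl',(336.8,230),.045),('spL',(314.5,244.6),o['eef_pos'][2]-.0467),('spR',(336.5,244.6),o['eef_pos'][2]-.0467)]:
    print(n,unproj(u,z,o,f).round(4))
E
```

```text
[ 0.4997042  -0.01555596  0.19024628]
blk [0.4919 0.0054 0.038 ]
blk [ 0.4919 -0.0244  0.038 ]
mid [0.4996 0.1061 0.038 ]
long [0.5035 0.0422 0.038 ]
y+ [0.4826 0.0126 0.038 ]
y- [ 0.4819 -0.0324  0.038 ]
pl [0.5073 0.1053 0.045 ]
pl [0.5074 0.0428 0.045 ]
pl [0.5074 0.007  0.045 ]
pl [ 0.5075 -0.0222  0.045 ]
spL [0.4924 0.0006 0.1435]
spR [0.5044 0.0006 0.1435]
```

```bash
python3 -m pendant '[[0.22,0.05,1,0,0,0,1],[0.22,0.05,2,0,0,0,1],[0.22,0.05,3,0,0,0,1],[0.22,0.05,3.4,0,0,0,1],[0.22,0.05,3.4,0,0,0,1],[0.22,0.05,3.4,0,0,0,1],[0.22,0.05,3.4,0,0,0,1]]'
python3 - <<'E'
from fit import *
o=manip.get_obs();f=grab_frame('wrist');cv2.imwrite('pics/w3.png',f['color'][:,:,::-1])
np.savez('w3.npz',c=f['color'],p=o['eef_pos'],q=o['orientation']);print(o['eef_pos'],o['time_s'])
b,p,s=[proj(np.array(P),o,f).round(1).tolist() for P in ([[.4919,.0054,.038],[.4919,-.03,.038]],[[.5074,.007,.045],[.5074,-.03,.045]],[[.494,.006,.056],[.506,.006,.056]])];print(b,p,s)
im=cv2.imread('pics/w3.png')[130:290,260:380]
cv2.imwrite('pics/w3c.png',cv2.resize(im,(450,600),interpolation=cv2.INTER_NEAREST))
E
```

```text
time_s: 6.8
eef_pos: [0.5025, -0.0087, 0.1074]
orientation: [0.707, 0.707, 0.001, 0.001]
force: [0.5, -1.1, 0.1]
width: 0.134
gripper_force: 41.1
[ 0.50250666 -0.00874805  0.10741184] 6.8
[[309.5, 234.6], [310.4, 287.3]] [[335.5, 235.7], [334.9, 292.2]] [[312.0, 243.6], [333.6, 243.6]]
```

View pics/w3c.png

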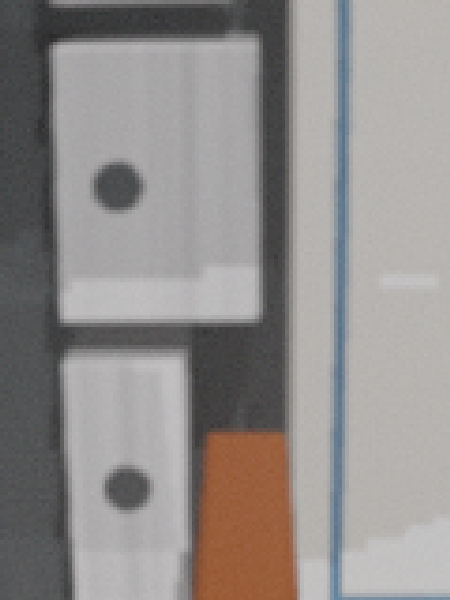

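```bash
python3 - <<'E'
from fit import *
w=np.load('w3.npz');f=dict(fx=371.648,cx=324.931,cy=240.636,T_tool_cam=np.load('T.npy'));o=dict(eef_pos=w['p'],orientation=w['q'])
for n,u,z in [('blk',(309.7,236.7),.038),('long',(329.1,185),.038),('pl',(336.8,236),.045),('pl',(336.8,180),.045),('spL',(314.4,244.8),o['eef_pos'][2]-.0467),('spR',(335.5,244.8),o['eef_pos'][2]-.0467)]:
    print(n,unproj(u,z,o,f).round(4))
go(.5,-.01,.057,0)
E
```

```text
blk [0.4919 0.0044 0.038 ]
long [0.5036 0.0361 0.038 ]
pl [0.5081 0.0072 0.045 ]
pl [0.5078 0.0403 0.045 ]
spL [0.4954 0.0074 0.0607]
spR [0.5069 0.0074 0.0607]
row [-0.05 -0.1   2.02] [ 0.02 -0.   -0.01] t 6.85 at [ 0.5025 -0.0087  0.1074] F [ 0.  -0.4 -0.1]
```

```bash
python3 -m pendant '[[-0.05,-0.05,0,0,0,0,1],[-0.05,-0.05,0.3,0,0,0,1],[-0.05,-0.05,0.6,0,0,0,1],[-0.05,-0.05,0.8,0,0,0,1],[-0.05,-0.05,1,0,0,0,1],[-0.05,-0.05,1.2,0,0,0,1],[-0.05,-0.05,1.4,0,0,0,1],[-0.05,-0.05,1.5,0,0,0,1],[-0.05,-0.05,1.5,0,0,0,1]]'; python3 h.py .5 -.01 .057 0
```

```text
time_s: 7.75
eef_pos: [0.5001, -0.0099, 0.0684]
orientation: [0.707, 0.707, -0.0, -0.0]
force: [0.0, 0.1, -0.9]
width: 0.132
gripper_force: 41.1
row [-0.   -0.    0.46] [-0.01  0.   -0.01] t 7.75 at [ 0.5001 -0.0099  0.0684] F [ 0.   0.1 -0.9]
```

```bash
python3 -m pendant '[[0,0,0.15,0,0,0,1],[0,0,0.25,0,0,0,1],[0,0,0.33,0,0,0,1],[0,0,0.4,0,0,0,1],[0,0,0.4,0,0,0,1]]'; python3 h.py .5 -.01 .057 0;  python3 -m pendant '[[0,0,0.04,0,0,0,1],[0,0,0.08,0,0,0,1],[0,0,0.08,0,0,0,1]]'; python3 h.py .5 -.01 .057 0
```

```text
time_s: 8.25
eef_pos: [0.5004, -0.0099, 0.0588]
orientation: [0.707, 0.707, 0.0, 0.0]
force: [-0.1, -0.3, -0.9]
width: 0.133
gripper_force: 41.0
row [-0.   -0.02  0.07] [ 0.    0.   -0.01] t 8.25 at [ 0.5004 -0.0099  0.0588] F [-0.1 -0.3 -0.9]
time_s: 8.55
eef_pos: [0.5005, -0.0099, 0.0586]
orientation: [0.707, 0.707, 0.0, 0.001]
force: [-2.6, 0.1, 18.5]
width: 0.136
gripper_force: 43.8
row [-0.   -0.02  0.06] [ 0.01  0.01 -0.01] t 8.55 at [ 0.5005 -0.0099  0.0586] F [-2.6  0.1 18.5]
```

```bash
python3 -m pendant '[[0,0,-0.06,0,0,0,1],[0,0,-0.06,0,0,0,0.5],[0,0,-0.06,0,0,0,0],[0,0,-0.06,0,0,0,-0.5],[0,0,-0.06,0,0,0,-0.5],[0,0,-0.06,0,0,0,-0.5],[0,0,-0.5,0,0,0,-0.5],[0,0,-1.5,0,0,0,-0.5],[0,0,-3,0,0,0,-0.5],[0,0,-4,0,0,0,-0.5],[0,0,-4,0,0,0,-0.5],[0,0,-4,0,0,0,-0.5]]'
python3 - <<'E'
from fit import *
o=manip.get_obs();f=grab_frame('wrist');cv2.imwrite('pics/w4.png',f['color'][:,:,::-1])
s=grab_frame('scene')['color'][180:300,270:430,::-1]
cv2.imwrite('pics/w4c.png',np.hstack([cv2.resize(f['color'][150:390,240:400,::-1],(400,600)),cv2.resize(s,(400,300)).repeat(1,0) if 0 else cv2.copyMakeBorder(cv2.resize(s,(400,300)),0,300,0,0,cv2.BORDER_CONSTANT)]))
print([(np.round(d['at'],4),round(d['confidence'],2)) for d in nets.tip_of('scene','spacer')[:4]])
m=orange(f);n,l,st,_=cv2.connectedComponentsWithStats(m);print(st[1:][st[1:,4]>300])
go(.5578,.04,.1,0)
E
```

```text
time_s: 9.75
eef_pos: [0.5006, -0.0101, 0.1577]
orientation: [0.707, 0.707, 0.001, 0.001]
force: [0.4, -0.7, -1.5]
width: 0.752
gripper_force: 0.0
[(array([ 0.6035, -0.3596,  0.0016]), 0.83), (array([ 0.4996, -0.0093,  0.0133]), 0.52)]
[[ 313  203   21   78 1452]]
row [2.   2.34 2.24] [-0.02  0.   -0.01] t 9.9 at [ 0.4995 -0.01    0.156 ] F [ 0.7 -0.1 -1. ]
```

View pics/w4c.png

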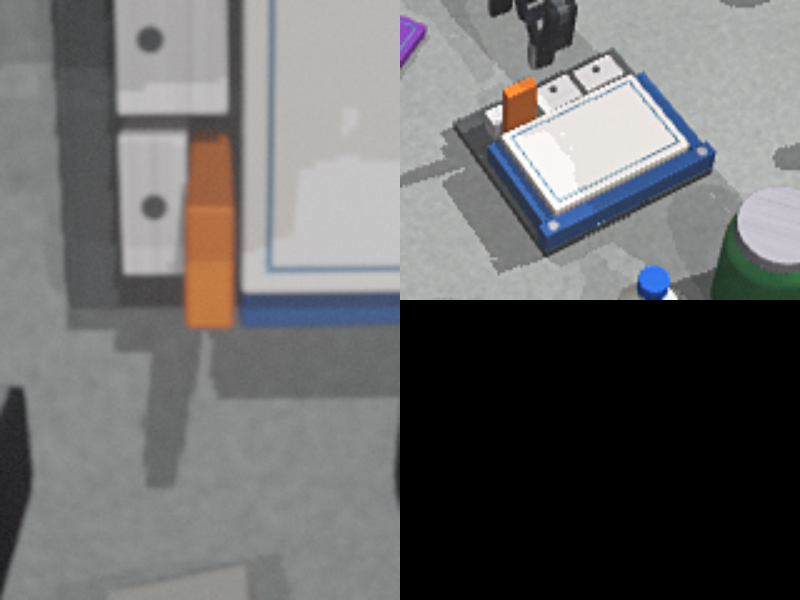

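```bash
python3 -m pendant '[[1,1.2,0,0,0,0,1],[2,2.32,0,0,0,0,1],[2,2.32,0.5,0,0,0,1],[2,2.32,1.5,0,0,0,1],[2,2.32,2.5,0,0,0,1],[2,2.32,3.3,0,0,0,1],[2,2.32,3.8,0,0,0,1],[2,2.32,3.8,0,0,0,1],[2,2.32,3.8,0,0,0,1],[2,2.32,3.8,0,0,0,1]]' 20;python3 h.py .5578 .04 .038 0
```

```text
time_s: 10.9
eef_pos: [0.559, 0.0401, 0.0627]
orientation: [0.707, 0.707, 0.001, 0.0]
force: [0.6, 0.1, 0.6]
width: -0.002
gripper_force: 0.0
row [-0.01 -0.05  0.99] [ 0.02 -0.   -0.01] t 10.9 at [0.559  0.0401 0.0627] F [0.6 0.1 0.6]
```

```bash
python3 -m pendant '[[0,-0.04,0.3,0,0,0,1],[0,-0.04,0.5,0,0,0,1],[0,-0.04,0.65,0,0,0,1],[0,-0.04,0.75,0,0,0,1],[0,-0.04,0.75,0,0,0,1]]';  python3 -m pendant '[[0,0,0.08,0,0,0,1],[0,0,0.16,0,0,0,1],[0,0,0.2,0,0,0,1],[0,0,0.24,0,0,0,1],[0,0,0.24,0,0,0,1],[0,0,0.24,0,0,0,1]]'; python3 h.py .5578 .04 .038 0
```

```text
time_s: 11.4
eef_pos: [0.5572, 0.04, 0.0431]
orientation: [0.707, 0.707, -0.0, -0.0]
force: [-1.8, -0.8, 5.6]
width: -0.003
gripper_force: 2.5
time_s: 12.0
eef_pos: [0.5573, 0.04, 0.0381]
orientation: [0.707, 0.707, -0.0, 0.0]
force: [-3.1, 0.3, 10.3]
width: -0.001
gripper_force: 5.2
row [0.   0.02 0.  ] [ 0.    0.   -0.01] t 12.0 at [0.5573 0.04   0.0381] F [-3.1  0.3 10.3]
```

```bash
python3 -m pendant '[[0,0,0.03,0,0,0,1],[0,0,0.05,0,0,0,1],[0,0,0.05,0,0,0,1],[0,0,0.05,0,0,0,1]]'; python3 - <<'E'
from fit import *
f=grab_frame('scene');a=f['color'][170:290,280:440,::-1];w=grab_frame('wrist')['color'][:,:,::-1]
cv2.imwrite('pics/end.png',np.hstack([cv2.resize(a,(400,300),interpolation=2),cv2.resize(w,(400,300))]))
for t in('plate','spacer'):print([(np.round(d['at'],4),round(d['confidence'],2)) for d in nets.tip_of('scene',t)[:3]])
go(.5578,.04,.038,0)
E
```

```text
time_s: 12.4
eef_pos: [0.5573, 0.04, 0.038]
orientation: [0.707, 0.707, -0.0, 0.0]
force: [-5.3, -0.8, 20.3]
width: -0.003
gripper_force: 10.4
[(array([0.5574, 0.0421, 0.026 ]), 0.97), (array([ 0.3306, -0.1148,  0.0004]), 0.88)]
[(array([ 6.055e-01, -3.596e-01,  2.000e-04]), 0.57), (array([ 0.4747, -0.3867,  0.0027]), 0.56), (array([ 0.4999, -0.0068,  0.014 ]), 0.48)]
row [0.   0.02 0.  ] [ 0.01  0.01 -0.01] t 12.6 at [0.5573 0.04   0.038 ] F [-5.6 -0.4 20.8]
```

View pics/end.png

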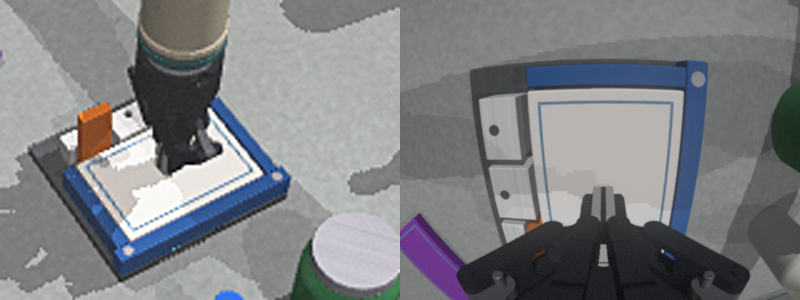

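The last picture shows the plate flush with the rim: TCP at z = 0.038 m and 20 N on the stop. The spacer stands upright in the short block's gap, clear of the gripper.

```bash
python3 -c "from workcell import manip; print(manip.job_done())"
```

```text
the job is handed in; nothing more can be done
None
```

The job is handed in: the orange spacer stands released and upright on the stand floor in the short block's gap, and the gripper is holding the plate flush with the rim at about 20 N (12.6 s used); no verdict was returned.

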